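Vent the fixture and present the offset lever

TASK

Vent the assembly fixture by pulling its black slide-valve knob all the way out and then pushing it fully home. Then lift the dark cast lever by its balance point, keep it roughly level and clear of the fixture, and hold it level and still over the fixture, with its big bored boss centred about 4 cm above the tip of the upright pin and its small end over the fork, as if about to be lowered on. Finish while holding it there: do not set it down or let go, and leave the other things on the bench undisturbed.

Things in the scene. Friction and masses are not known exactly. Their poses are not given: they have to be found in the camera images.
- fixture: Assembly fixture bolted to the bench: dark steel plate 120 (x) x 230 (y) x 20 mm. Origin at the centre of its underside, on the bench; z up; y runs along the plate from the pin end to the fork end; x points away from the knob side. An aluminium valve block, 50 mm wide around y 0, x -60 to -15 mm, reaches 66 mm above the bench; its knob sticks out to -x, roughly towards the robot.
- valve (a joint): Slide-valve knob: 0 m = fully home, 0.030 m = fully out, with hard stops at both ends. The knob travels level along the fixture's -x axis as the value grows. It is held by a spring-loaded friction detent: it takes about 3.5 N to move it anywhere along its travel, and it stays where it is left. It starts home.
- valve_knob (a point): Centre of the black knob; moves with it. A round grip 30 mm in diameter and 24 mm long, its axis along the fixture's x, 48 mm above the bench, on a 10 mm rod; when home there is a 12 mm gap between it and the valve block. It can be pinched across its sides from above. Axes parallel to the fixture's.
- pin_top (a point): Tip of the fixture's upright steel pin (18 mm in diameter), 75 mm above the bench, at fixture x +20, y -85 mm.
- fork (a point): Floor of the fixture's fork, 26 mm above the bench, at fixture x +20, y +85 mm; its two cheeks rise to 50 mm above the bench, 34 mm apart along the fixture's x.
- lever: Dark cast-iron lever lying loose on the bench, 0.6 to 0.9 kg, 206 mm long. Origin on its underside below its balance point; z up; y from boss to tail. Boss: 46 mm diameter, 40 mm high, 22 mm upright through-bore, centred at y -54 mm. Tail: eye 26 mm in diameter, 36 mm high, centred at y +116 mm. Between them a straight arm 14 mm wide, 20 to 36 mm above the underside.
- lever_balance (a point): Where to lift the lever: point on the arm's axis, 54 mm from the boss's centre towards the tail, 28 mm above the underside, over the lever's centre of mass (within 1 mm along it, 6 mm below).
- lever_bore (a point): Centre of the bore at the boss's underside.
- lever_tail (a point): Centre of the tail eye's underside.
- tape: Bystander: roll of paper tape lying flat, 100 mm in diameter, 24 mm high; origin at the centre of its underside.
- gluegun: Bystander: white glue gun lying on its side, about 180 mm long, 34 mm high; origin under the middle of its barrel.
- carton: Bystander: small open cardboard box 80 x 120 x 60 mm; origin at the centre of its underside.
- screwdriver: Bystander: screwdriver lying on the bench between the robot and the work; origin on the bench about mid-length.

How it is judged:
On the way, in this order (a step that is already met when the one before it is completed fails the run):
1. the valve knob is pulled fully out (value of joint valve above 0.026 m), for 0.1 s.
2. the valve knob is pushed fully home again (value of joint valve below 0.003 m), for 0.1 s.
3. the lever is lifted off the bench, held by the fingers at its balance point (height (world z) of lever_balance above 0.06 m and contact force between the fingers and lever above 1 N and y of the grasp point in the frame of lever between -0.025 and 0.025 m), for 0.2 s.
At the end, for the whole second after the job is handed in: Fingers alone hold the lever within 25 mm of its balance point, level within 0.1 rad and still; bore within 15 mm of the pin's axis, boss's underside 20 to 60 mm above the pin's tip, tail within 20 mm of the fork (from above); knob home within 3 mm (value of joint valve below 0.003 m and contact force between the fingers and lever above 1 N and contact force between lever and fixture below 0.1 N and y of the grasp point in the frame of lever between -0.025 and 0.025 m and angle between lever's own z axis and vertical below 0.1 rad and horizontal distance between lever_bore and pin_top below 0.015 m and horizontal distance between lever_tail and fork below 0.02 m and z of lever_bore in the frame of pin_top between 0.02 and 0.06 m and linear speed of lever below 0.02 m/s and angular speed of lever below 0.1 rad/s); the arm keeps its last pose, push and grip.
It fails at once if the lever strikes the fixture (contact force between lever and fixture above 2 N).
It fails at once if the lever is tipped more than 0.35 rad (angle between lever's own z axis and vertical above 0.35 rad).
It fails at once if a bystander is moved more than 30 mm (distance of any of tape, gluegun, carton, screwdriver from where it was at the start of the episode above 0.03 m).
It also fails if it takes over 58 s, if anything falls off the work surface, if the arm or the gripper's body presses on something with over 40 N, if the wrist force passes 120 N, or if a joint passes its speed limit or range.

ROBOT

A 6-joint arm with a two-finger parallel gripper is mounted at the origin on the work surface. World frame = base frame: x ahead of the robot, y to its left, z up, the work surface at z = 0. Lengths are in m, angles in rad, forces in N, time in s.
With the tool pointing down it reaches from about 0.35 to 0.975 m from the base axis. Payload 4.9 kg.
Tool frame: the origin (TCP) lies at the very end of the fingers, on their centre line; the grasp point (between the pads) lies 19 mm behind it; z points along the fingers, y is the line along which they close (so a half turn about z gives the same grasp; the last joint's range is limited). The gripper opens to 85 mm and grips with 20 to 120 N. Pads are 22 mm wide; open, the fingers measure 114 mm over their backs; the gripper's body (76 mm by 85 mm) begins 54 mm behind the grasp point. The pads swing forward as they close: fully open they stand 13 mm farther back than shut.
Start: joints at [-1.348, 0.053, 1.613, -0, 1.476, -0.119], TCP at [0.209, -0.589, 0.231] pointing down, gripper open.
Joint ranges: [-3.01, 3.01], [-1.01, 2.22], [0.06, 2.58], [-1.02, 4.17], [0.09, 2.62], [-3.14, 3.14]. Speed limits (rad/s): [2.57, 2.57, 3.14, 3.14, 3.14, 3.14].

INTERFACE

Orientations are given as a rotation vector (axis times angle).
In Python, from station import get_obs, optics, ctrl gives the robot as it stands.
- The arm moves only by the shell command python3 -m pendant 'ROWS' [FORCE]. ROWS is JSON, a list of rows, each a list of 3 entries, a list of its own where there are three numbers: the shift along the tool's x, y, z in mm, then the turn, a rotation vector about the tool's x, y, z in rad, then the opening, from 0 (shut) to 1 (fully open). A call has 1 to 12 rows; each row shifts and turns the commanded pose from where the row before left it, along the tool's axes as they then stand; what a row does not reach is not made up. A row lasts 1/12 s, in which the tool goes at most 41.7 mm and 7.16 degrees, less where a joint would pass 70% of its speed; a pose out of reach is approached as far as the arm can. A call is refused whole if a number of a shift passes 41.7 or a number of a turn 0.125, either way. A call with a gripper value outside its range is refused whole. The fingers move at their own pace and stop on an object; FORCE is the grip in N (left out, the last holds). Time passes only in rows, so rows that do not move let the fingers close. It gives the time, the measured TCP pose, the force, the opening and the grip force at its end, in the units of the state.
- get_obs(): the state, without advancing time (a new reading comes with each control period).
- optics.get_image(name): name is "scene" or "top" or "wrist"; returns the picture (420x560x3 uint8, red, green, blue); there is no depth.
- optics.camera_model(name): a dict with "fx", "fy", "cx", "cy" (pixels), "cam_to_world" (4x4, takes a point from camera to world coordinates). Camera axes: x right, y up, looking along -z (the intrinsics and any distortion apply to the point x, -y, -z); pixel columns grow to the right and rows downward; lengths in m; the calibration is good to about 2 mm. A picture is of the moment at which its call begins: read the wrist's pose just before it. camera_model takes no time and is no camera call; for the wrist camera it gives the pose at the moment of the call.
- ctrl.finish_job(): hands the job in; it is judged then, once.
The state is a dict: "t": time; "q": joint angles; "dq": joint speeds; "effort": joint torques, N m; "tool_pos": TCP position; "tool_rot": TCP orientation; "contact_force": force on the tool from outside, world axes, zero at the start; "wrist_torque": the same for the moment, N m; "opening": finger opening in m; "grip_force": force on a finger pad.
Only numpy, scipy, OpenCV 4.12 (cv2) and the standard library are available. Lean on these libraries where they do the work, as an engineer would, in place of code of your own. Each camera call takes 0.05 s, during which the arm holds its last target. There are 200 camera calls.

## Working session

There is one attempt and no reset: what is moved stays moved. The work goes in short steps, Python scripts to look and compute and a shell command to move; the robot and the scene stay as the last step left them, time stands still between calls to the robot, and variables do not carry over. Pictures are saved under pics/ and viewed, at most 10 in all, crops included, and the job is handed in when it is done.

```bash
mkdir -p pics; ls; python3 - <<'E'
from station import get_obs, optics
import cv2,numpy as np
for n in ["top","scene"]:
    im=optics.get_image(n); cv2.imwrite(f"pics/{n}0.png",im[:,:,::-1])
    m=optics.camera_model(n); print(n,{k:(np.round(v,4).tolist() if k=="cam_to_world" else v) for k,v in m.items()})
o=get_obs(); print({k:np.round(v,3).tolist() for k,v in o.items()})
E
```

```text
pics
top {'fx': 432.06684677758227, 'fy': 432.06684677758227, 'cx': 272.3055855140138, 'cy': 204.86777222006785, 'cam_to_world': [[0.0268, 0.9899, -0.139, 0.4411], [-0.9995, 0.024, -0.0217, -0.0006], [-0.0181, 0.1395, 0.9901, 1.1449], [0.0, 0.0, 0.0, 1.0]]}
scene {'fx': 419.6651837980013, 'fy': 419.6651837980013, 'cx': 278.46327083151476, 'cy': 211.30437259098107, 'cam_to_world': [[-0.6487, -0.4404, 0.6207, 1.2164], [0.7608, -0.3962, 0.514, 0.5256], [0.0195, 0.8056, 0.5921, 0.6913], [0.0, 0.0, 0.0, 1.0]]}
{'t': 0.1, 'q': [-1.348, 0.053, 1.614, -0.0, 1.476, -0.119], 'dq': [-0.001, -0.0, -0.001, -0.003, -0.0, 0.0], 'effort': [0.001, -39.49, -37.136, -0.0, 0.004, 0.0], 'tool_pos': [0.209, -0.588, 0.23], 'tool_rot': [-3.094, -0.534, 0.0], 'contact_force': [0.235, -0.014, 0.09], 'wrist_torque': [-0.016, -0.047, -0.012], 'grip_force': 0.0, 'opening': 0.085}
```

View pics/top0.png

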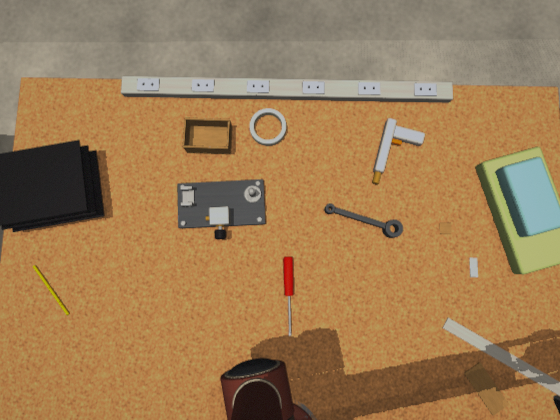

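View pics/scene0.png

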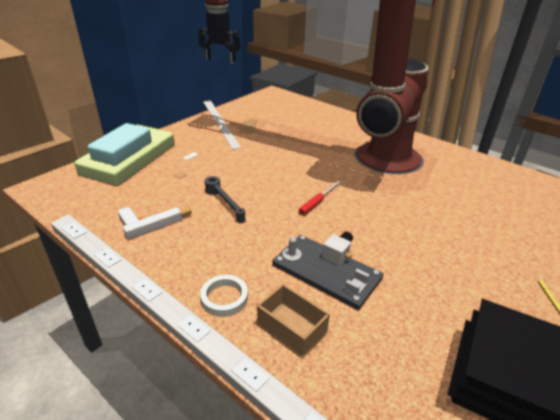

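The top view shows the fixture plate over px (178..266, 180..228), with the knob at about (220,234), pin (253,193) and fork (187,197). The lever boss is at (393,228) and its tail at (330,209). The scene view agrees. Next I'll zoom in to measure.

```bash
python3 - <<'E'
import cv2,numpy as np
a=cv2.imread("pics/top0.png")
def up(x0,y0,w,h,s): return cv2.resize(a[y0:y0+h,x0:x0+w],None,fx=s,fy=s,interpolation=cv2.INTER_CUBIC)
A=up(170,172,110,72,7)[:, :770]; B=up(320,196,90,46,7)
A=up(170,172,110,72,5); B=up(315,194,110,48,5)
c=np.vstack([A,B])
for i in range(0,c.shape[1],50): cv2.line(c,(i,0),(i,5),(255,255,255),1)
c=cv2.convertScaleAbs(c,alpha=1.5,beta=20)
cv2.imwrite("pics/crop.png",c)
E
```

```text
(no output)
```

View pics/crop.png

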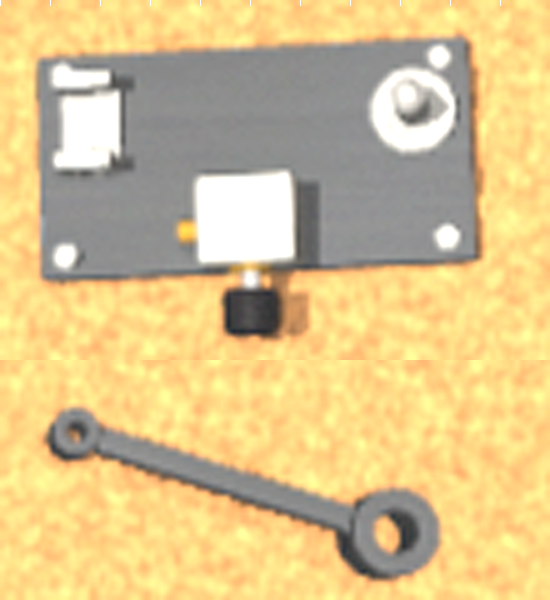

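```bash
cat > h.py <<'E'
import numpy as np
from station import get_obs, optics
from scipy.spatial.transform import Rotation as R
def back(m,uv,z):
    T=np.array(m["cam_to_world"]); d=T[:3,:3]@[(uv[0]-m["cx"])/m["fx"],-(uv[1]-m["cy"])/m["fy"],-1]
    return T[:3,3]+d*(z-T[2,3])/d[2]
def fit(P,Q): # 2D rigid: Q = R P + t
    p=P-P.mean(0);q=Q-Q.mean(0)
    a=np.arctan2((p[:,0]*q[:,1]-p[:,1]*q[:,0]).sum(),(p*q).sum())
    c,s=np.cos(a),np.sin(a);M=np.array([[c,-s],[s,c]]);t=Q.mean(0)-M@P.mean(0)
    return a,M,t,Q-(P@M.T+t)
E
python3 - <<'E'
from h import *
m=optics.camera_model("top")
pts=[(40,58,.02,60,115),(468,38,.02,60,-115),(479,256,.02,-60,-115),(42,275,.02,-60,115),(408,95,.075,20,-85),
(196,172,.066,-15,25),(293,170,.066,-15,-25),(295,262,.066,-60,-25),(196,264,.066,-60,25)]
Q=np.array([back(m,((u+.5)/5-.5+170,(v+.5)/5-.5+172),z)[:2] for u,v,z,_,_ in pts]);P=np.array([p[3:] for p in pts])/1e3
a,M,t,r=fit(P,Q);print("fix",a,t,(r*1e3).round(1).tolist())
for n,p in dict(pin=(.02,-.085),fork=(.02,.085),knob=(-.084,0)).items(): print(n,M@p+t)
f=lambda u,v,z:back(m,((u+.5)/5-.5+315,(v-360+.5)/5-.5+194),z)[:2]
b=f(395,532,.04);e=f(76,432,.036);d=e-b;print("knobimg",back(m,(251.5/5-.5+170,310/5-.5+172),.06))
print("boss",b,"tail",e,np.linalg.norm(d),"bal",b+d*54/170,"yaw",np.arctan2(-d[0],d[1]))
o=get_obs();print(R.from_rotvec(o["tool_rot"]).as_matrix().round(3))
mw=optics.camera_model("wrist");T=np.array(mw["cam_to_world"]);Rt=R.from_rotvec(o["tool_rot"]).as_matrix();print(Rt.T@(T[:3,3]-o["tool_pos"]),Rt.T@T[:3,:3])
E
```

```text
fix 0.06790543144189164 [0.60099683 0.15992979] [[-2.0, -1.3], [-1.5, 0.8], [2.2, -0.3], [2.1, -0.9], [-0.5, 0.4], [1.4, -0.3], [0.2, 0.5], [-1.5, 0.6], [-0.4, 0.5]]
pin [0.62671826 0.07648276]
fork [0.61518321 0.24609096]
knob [0.51719042 0.15423012]
knobimg [0.51735028 0.15345068 0.06      ]
boss [ 0.54409801 -0.28730125] tail [ 0.59215134 -0.12501062] 0.16925535216476806 bal [ 0.55936201 -0.23575011] yaw -0.2878697623545153
[[ 0.942  0.335 -0.   ]
 [ 0.335 -0.942  0.002]
 [ 0.    -0.002 -1.   ]]
[ 0.07753511 -0.00122122 -0.14154591] [[-1.09044792e-03  9.54102482e-01  2.99478320e-01]
 [ 9.99999330e-01  9.24328252e-04  6.96355300e-04]
 [ 3.87578049e-04  2.99478879e-01 -9.54102851e-01]]
```

```bash
python3 -m pendant '[[[0,0,0],[0,0,0.0913],1],[[0,0,0],[0,0,0.0913],1],[[0,0,0],[0,0,0.0913],1],[[8,-15,0],[0,0,0],1],[[15,-30,0],[0,0,0],1],[[15,-30,0],[0,0,0],1],[[15,-30,0],[0,0,0],1],[[15,-30,0],[0,0,0],1],[[15,-30,0],[0,0,0],1],[[15,-30,0],[0,0,0],1],[[15,-30,0],[0,0,0],1],[[15,-30,0],[0,0,0],1]]' 40
python3 -m pendant '[[[15,-30,0],[0,0,0],1],[[15,-30,0],[0,0,0],1],[[15,-30,0],[0,0,0],1],[[15,-30,0],[0,0,0],1],[[15,-30,0],[0,0,0],1],[[15,-30,0],[0,0,0],1],[[15,-30,0],[0,0,0],1],[[15,-30,0],[0,0,0],1],[[15,-30,0],[0,0,0],1],[[15,-30,0],[0,0,0],1],[[15,-30,0],[0,0,0],1],[[15,-30,0],[0,0,0],1]]'
cat >> h.py <<'E'
def go(p,yaw):
    """remaining shift in present tool axes (mm), z-turn needed, residual tilt"""
    o=get_obs();M=R.from_rotvec(o["tool_rot"]).as_matrix()
    y=np.arctan2(M[1,0],M[0,0]);e=(yaw-y+np.pi/2)%np.pi-np.pi/2
    T=R.from_euler("z",y+e)*R.from_rotvec([np.pi,0,0])
    print("t",o["t"],"tcp",np.round(o["tool_pos"],4),"shift",np.round(M.T@(np.array(p)-o["tool_pos"])*1e3,1),"turn",(R.from_matrix(M).inv()*T).as_rotvec().round(3),"F",np.round(o["contact_force"],1),"open",round(float(o["opening"]),4),"grip",o["grip_force"])
E
python3 -c "
from h import *
go([.5172,.1542,.029],.068)"
```

```text
t: 1.1
tool_pos: [0.32, -0.324, 0.2307]
tool_rot: [-3.139, -0.106, 0.0]
contact_force: [0.5, -0.4, -0.0]
opening: 0.0853
grip_force: 0.0
t: 2.1
tool_pos: [0.4751, 0.0475, 0.2309]
tool_rot: [3.14, 0.107, -0.001]
contact_force: [0.9, -0.9, -0.1]
opening: 0.0856
grip_force: 0.0
t 2.1 tcp [0.4751 0.0475 0.2309] shift [  49.4 -103.6  201.9] turn [0. 0. 0.] F [ 0.9 -0.9 -0.1] open 0.0856 grip 0.0
```

```bash
python3 -m pendant '[[[12.5,-26,0],[0,0,0],1],[[12.5,-26,0],[0,0,0],1],[[12.5,-26,0],[0,0,0],1],[[12.4,-26,0],[0,0,0],1],[[0,0,35],[0,0,0],1],[[0,0,35],[0,0,0],1],[[0,0,30],[0,0,0],1],[[0,0,0],[0,0,0],1]]'
python3 -c "
from h import *
import cv2
go([.5172,.1542,.029],.068)
m=optics.camera_model('wrist');im=optics.get_image('wrist')[:,:,::-1].copy()
T=np.array(m['cam_to_world'])
c,s=np.cos(.0679),np.sin(.0679)
for x,y,z in [(-72,0,48),(-96,0,48),(-84,0,63),(-60,25,66),(-60,-25,66),(20,-85,75),(20,85,26)]:
    w=np.array([.601+(c*x-s*y)/1e3,.15993+(s*x+c*y)/1e3,z/1e3]);p=T[:3,:3].T@(w-T[:3,3])
    uv=(m['cx']+m['fx']*p[0]/-p[2],m['cy']-m['fy']*p[1]/-p[2]);cv2.circle(im,tuple(int(round(v)) for v in uv),3,(0,0,255),1)
cv2.imwrite('pics/w1.png',im)"
```

```text
t: 2.77
tool_pos: [0.5124, 0.1523, 0.1232]
tool_rot: [3.138, 0.107, -0.022]
contact_force: [-0.9, 0.2, -0.6]
opening: 0.0852
grip_force: 0.0
t 2.7667 tcp [0.5124 0.1523 0.1232] shift [ 6.3 -1.7 94.1] turn [0.001 0.014 0.   ] F [-0.9  0.2 -0.6] open 0.0852 grip 0.0
```

View pics/w1.png

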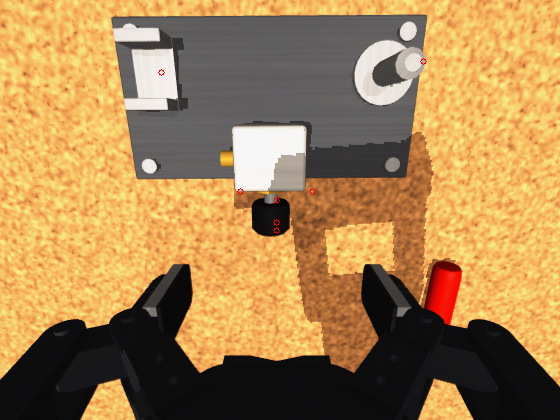

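The knob appears at px (270,216) while the prediction was about (276,222), so everything is offset 5–10 px. The arm may still have been settling, so I'll wait and re-check.

```bash
python3 -m pendant '[[[0,0,0],[0,0,0],1],[[0,0,0],[0,0,0],1],[[0,0,0],[0,0,0],1]]' >/dev/null
cat >> h.py <<'E'
import cv2
def proj(m,w):
    T=np.array(m['cam_to_world']);p=T[:3,:3].T@(np.array(w)-T[:3,3]);return m['cx']+m['fx']*p[0]/-p[2],m['cy']-m['fy']*p[1]/-p[2]
def shot(name,pts):
    m=optics.camera_model('wrist');im=optics.get_image('wrist')[:,:,::-1].copy()
    for w in pts: cv2.circle(im,tuple(int(round(v)) for v in proj(m,w)),3,(0,0,255),1)
    cv2.imwrite('pics/'+name,im);return m
def fx(x,y,z):
    c,s=np.cos(.0679),np.sin(.0679);return [.601+(c*x-s*y)/1e3,.15993+(s*x+c*y)/1e3,z/1e3]
E
python3 -c "
from h import *
go([.5172,.1542,.029],.068)
m=shot('w2.png',[fx(*p) for p in [(-72,0,48),(-96,0,48),(-84,0,63),(-60,25,66),(-60,-25,66),(20,-85,75),(20,85,26),(60,115,20),(60,-115,20),(-60,115,20),(-60,-115,20)]])
np.save('m2.npy',m,allow_pickle=True)
print(m['fx'],m['cx'])"
```

```text
t 3.0667 tcp [0.5196 0.1529 0.1344] shift [ -2.9  -1.4 105.4] turn [-0.    -0.005 -0.   ] F [ 0.4 -0.1 -0.4] open 0.085 grip 0.0
292.99784458202777 276.40532391881
```

View pics/w2.png

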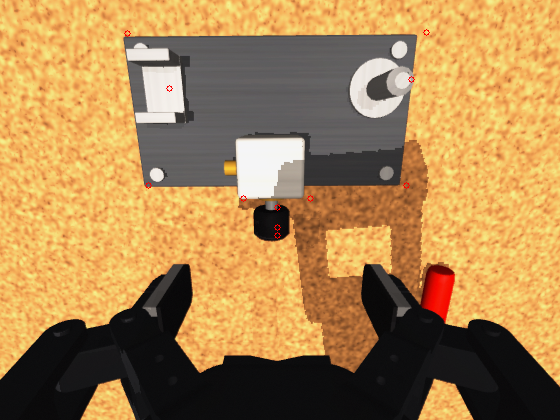

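The dots sit a steady ~6 px to the right of the features (knob at (271,222), finger centre at x=276). I'll shift about 2.5 mm in -y, descend gently and pinch softly.

```bash
python3 -m pendant '[[[0,-2.4,8],[0,0,0],1],[[0,0,18],[0,0,0],1],[[0,0,20],[0,0,0],1],[[0,0,20],[0,0,0],1],[[0,0,18],[0,0,0],1],[[0,0,12],[0,0,0],1],[[0,0,6],[0,0,0],1],[[0,0,0],[0,0,0],1],[[0,0,0],[0,0,0],1]]' 30
python3 -m pendant '[[[0,0,0],[0,0,0],0.2],[[0,0,0],[0,0,0],0.2],[[0,0,0],[0,0,0],0.2],[[0,0,0],[0,0,0],0.2],[[0,0,0],[0,0,0],0.2],[[0,0,0],[0,0,0],0.2],[[0,0,0],[0,0,0],0.2],[[0,0,0],[0,0,0],0.2]]'
python3 -c "
from h import *
go([.5172,.1542,.029],.068)"
```

```text
t: 3.87
tool_pos: [0.5181, 0.1553, 0.0298]
tool_rot: [-3.14, -0.107, -0.001]
contact_force: [-0.2, -0.5, 0.8]
opening: 0.0856
grip_force: 0.0
t: 4.53
tool_pos: [0.5179, 0.1571, 0.0304]
tool_rot: [-3.136, -0.105, -0.001]
contact_force: [-1.8, 6.6, 4.2]
opening: 0.029
grip_force: 29.6
t 4.5333 tcp [0.5179 0.1571 0.0304] shift [-0.9  2.9  1.3] turn [-0.004 -0.001 -0.001] F [-1.8  6.6  4.2] open 0.029 grip 29.5804788521491
```

```bash
python3 -m pendant '[[[0,-1.5,0],[0,0,0],0.2],[[-3,0,0],[0,0,0],0.2],[[-5,0,0],[0,0,0],0.2],[[-5,0,0],[0,0,0],0.2],[[-5,0,0],[0,0,0],0.2],[[-5,0,0],[0,0,0],0.2],[[-4,0,0],[0,0,0],0.2],[[-3,0,0],[0,0,0],0.2],[[0,0,0],[0,0,0],0.2],[[0,0,0],[0,0,0],0.2]]' 50
python3 -c "
from h import *
go([.5172-.03,.1572,.029],.068)"
```

```text
t: 5.37
tool_pos: [0.4879, 0.1549, 0.0304]
tool_rot: [-3.139, -0.106, -0.003]
contact_force: [1.7, 2.8, 6.1]
opening: 0.0283
grip_force: 50.0
t 5.3667 tcp [0.4879 0.1549 0.0304] shift [-0.5 -2.3  1.4] turn [-0.001 -0.002 -0.   ] F [1.7 2.8 6.1] open 0.0283 grip 50.0202161539346
```

```bash
python3 -m pendant '[[[-2,0,0],[0,0,0],0.2],[[-2,0,0],[0,0,0],0.2],[[-1,0,0],[0,0,0],0.2],[[0,0,0],[0,0,0],0.2],[[0,0,0],[0,0,0],0.2]]'
```

```text
t: 5.78
tool_pos: [0.4879, 0.1549, 0.0307]
tool_rot: [-3.138, -0.106, -0.024]
contact_force: [20.6, 5.5, -10.3]
opening: 0.0284
grip_force: 50.4
```

```bash
python3 -m pendant '[[[4,0,0],[0,0,0],0.2],[[5,0,0],[0,0,0],0.2],[[5,0,0],[0,0,0],0.2],[[5,0,0],[0,0,0],0.2],[[5,0,0],[0,0,0],0.2],[[5,0,0],[0,0,0],0.2],[[5,0,0],[0,0,0],0.2],[[3,0,0],[0,0,0],0.2],[[2,0,0],[0,0,0],0.2],[[0,0,0],[0,0,0],0.2],[[0,0,0],[0,0,0],0.2]]'
python3 -c "
from h import *
go([.5172,.1572,.029],.068)"
```

```text
t: 6.7
tool_pos: [0.5178, 0.1571, 0.0302]
tool_rot: [3.14, 0.107, -0.016]
contact_force: [-13.5, 0.2, 20.0]
opening: 0.0283
grip_force: 52.9
t 6.7 tcp [0.5178 0.1571 0.0302] shift [-0.6 -0.1  1.2] turn [-0.    0.01  0.  ] F [-13.5   0.2  20. ] open 0.0283 grip 52.90627702139318
```

Knob is at both stops as felt. Release, rise, and head for the lever.

```bash
python3 -m pendant '[[[-4,0,0],[0,0,0],0.2],[[0,0,0],[0,0,0],0.2],[[0,0,0],[0,0,0],1],[[0,0,0],[0,0,0],1],[[0,0,0],[0,0,0],1],[[0,0,0],[0,0,0],1],[[0,0,-10],[0,0,0],1],[[0,0,-25],[0,0,0],1],[[0,0,-35],[0,0,0],1],[[0,0,-35],[0,0,0],1],[[0,0,-30],[0,0,0],1],[[0,0,-15],[0,0,0],1]]'
python3 -m pendant '[[[1,15,0],[0,0,0],1],[[1.5,35,0],[0,0,0],1],[[1.5,40,0],[0,0,0],1],[[1.5,40,0],[0,0,0],1],[[1.5,40,0],[0,0,0],1],[[1.5,40,0],[0,0,0],1],[[1.5,40,0],[0,0,0],1],[[1.5,40,0],[0,0,0],1],[[1.5,40,0],[0,0,0],1],[[1.5,32,0],[0,0,0],1],[[1,20,0],[0,0,0],1],[[1,10,0],[0,0,0],1]]'
python3 -m pendant '[[[0,0,-10],[0,0,-0.101],1],[[0,0,-10],[0,0,-0.101],1],[[0,0,-10],[0,0,-0.101],1],[[0,0,0],[0,0,-0.101],1],[[0,0,0],[0,0,-0.101],1],[[0,0,0],[0,0,-0.101],1],[[0,0,0],[0,0,-0.101],1],[[0,0,0],[0,0,-0.101],1],[[0,0,0],[0,0,-0.101],1],[[0,0,0],[0,0,-0.101],1],[[0,0,0],[0,0,-0.101],1],[[0,0,0],[0,0,-0.101],1]]'
python3 -m pendant '[[[0,0,0],[0,0,0],1],[[0,0,0],[0,0,0],1],[[0,0,0],[0,0,0],1],[[0,0,0],[0,0,0],1]]' >/dev/null
python3 -c "
from h import *
b=np.array([.5441,-.2873+.003]);e=np.array([.5921,-.1250+.003]);c=b+(e-b)*54/170
go([*c,.010],1.283)
m=shot('w3.png',[[*b,.04],[*e,.036],[*c,.036]])
np.save('m3.npy',m,allow_pickle=True)"
```

```text
t: 7.7
tool_pos: [0.5194, 0.1569, 0.185]
tool_rot: [-3.139, -0.107, -0.011]
contact_force: [-0.3, -0.0, 0.8]
opening: 0.0852
grip_force: 0.0
t: 8.7
tool_pos: [0.5602, -0.2362, 0.1797]
tool_rot: [3.139, 0.102, -0.001]
contact_force: [0.3, 0.5, -0.2]
opening: 0.0857
grip_force: 0.0
t: 9.7
tool_pos: [0.5604, -0.2323, 0.2095]
tool_rot: [-2.514, -1.883, 0.0]
contact_force: [0.3, 0.2, 0.6]
opening: 0.0854
grip_force: 0.0
t 10.0333 tcp [ 0.5606 -0.233   0.2094] shift [-1.000e-01 -1.200e+00  1.994e+02] turn [-0.    -0.    -0.004] F [ 1.3  0.1 -0.2] open 0.0854 grip 0.0
```

View pics/w3.png

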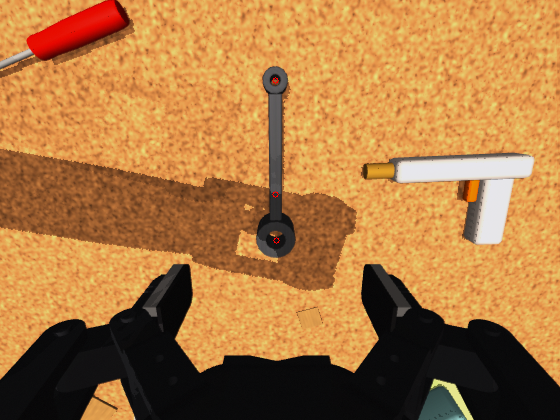

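The lever sits exactly under the predicted dots (tail at (275,80), boss at (276,240)). Descend and grip.

```bash
python3 -m pendant '[[[0,-1,10],[0,0,-0.004],1],[[0,0,25],[0,0,0],1],[[0,0,35],[0,0,0],1],[[0,0,35],[0,0,0],1],[[0,0,35],[0,0,0],1],[[0,0,27],[0,0,0],1],[[0,0,17],[0,0,0],1],[[0,0,10],[0,0,0],1],[[0,0,5],[0,0,0],1],[[0,0,0],[0,0,0],1],[[0,0,0],[0,0,0],1],[[0,0,0],[0,0,0],1]]' 80
python3 -c "
from h import *
go([.5594,-.2328,.010],1.283)"
```

```text
t: 11.08
tool_pos: [0.5609, -0.2337, 0.0122]
tool_rot: [2.514, 1.879, 0.002]
contact_force: [0.5, -0.8, 0.6]
opening: 0.0855
grip_force: 0.0
t 11.0833 tcp [ 0.5609 -0.2337  0.0122] shift [ 0.5 -1.7  2.2] turn [0.003 0.001 0.001] F [ 0.5 -0.8  0.6] open 0.0855 grip 0.0
```

```bash
python3 -m pendant '[[[0,0,0],[0,0,0],0.05],[[0,0,0],[0,0,0],0.05],[[0,0,0],[0,0,0],0.05],[[0,0,0],[0,0,0],0.05],[[0,0,0],[0,0,0],0.05],[[0,0,0],[0,0,0],0.05],[[0,0,0],[0,0,0],0],[[0,0,0],[0,0,0],0],[[0,0,0],[0,0,0],0],[[0,0,0],[0,0,0],0],[[0,0,0],[0,0,0],0]]' 80
python3 -c "
from h import *
go([.5594,-.2328,.010],1.283)"
```

```text
t: 12.0
tool_pos: [0.5594, -0.2329, 0.0106]
tool_rot: [-2.516, -1.881, 0.001]
contact_force: [-3.4, 0.9, 5.2]
opening: 0.0127
grip_force: 79.4
t 12.0 tcp [ 0.5594 -0.2329  0.0106] shift [ 0.1 -0.   0.6] turn [-0.001  0.     0.001] F [-3.4  0.9  5.2] open 0.0127 grip 79.36651110649109
```

```bash
python3 -m pendant '[[[0,0,-3],[0,0,0],0],[[0,0,-6],[0,0,0],0],[[0,0,-10],[0,0,0],0],[[0,0,-15],[0,0,0],0],[[0,0,-20],[0,0,0],0],[[0,0,-23],[0,0,0],0],[[0,0,-23],[0,0,0],0],[[0,0,-20],[0,0,0],0],[[0,0,-15],[0,0,0],0],[[0,0,-8],[0,0,0],0],[[0,0,-4],[0,0,0],0],[[0,0,-2],[0,0,0],0]]' 100
python3 -m pendant '[[[0,0,0],[0,0,0],0],[[0,0,0],[0,0,0],0],[[0,0,0],[0,0,0],0],[[0,0,0],[0,0,0],0]]'
python3 -c "
from h import *
m=shot('w4.png',[])
p=np.array([.6267,.0765+.003]);f=np.array([.6152,.2461+.003]);g=p+(f-p)*54/170
print(g); go([*g,.126],np.pi/2+.068)"
```

```text
t: 13.0
tool_pos: [0.5594, -0.2329, 0.1593]
tool_rot: [-2.516, -1.881, 0.0]
contact_force: [-0.3, 0.6, -7.1]
opening: 0.0119
grip_force: 97.9
t: 13.33
tool_pos: [0.559, -0.2327, 0.158]
tool_rot: [-2.515, -1.88, 0.001]
contact_force: [-0.2, -0.5, -7.2]
opening: 0.0121
grip_force: 97.9
[0.62304706 0.13337294]
t 13.3833 tcp [ 0.5592 -0.2327  0.1583] shift [369.2 -42.3  32.5] turn [-0.002 -0.001 -0.355] F [ 0.9 -0.1 -7.4] open 0.0121 grip 97.85205602645874
```

View pics/w4.png

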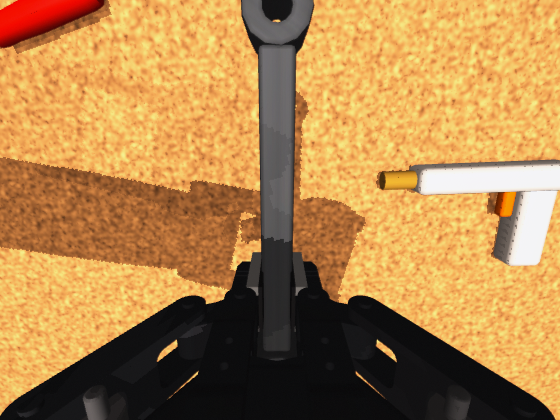

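The lever is held straight between the pads, with the tail eye centred at (277,8). Next: turn, carry across high, then lower to hover.

```bash
python3 -m pendant '[[[0,0,0],[0,0,-0.025],0],[[0,0,0],[0,0,-0.06],0],[[0,0,0],[0,0,-0.08],0],[[0,0,0],[0,0,-0.08],0],[[0,0,0],[0,0,-0.06],0],[[0,0,0],[0,0,-0.03],0],[[0,0,0],[0,0,-0.02],0],[[0,0,0],[0,0,0],0]]'
python3 -m pendant '[[[6,1.5,0],[0,0,0],0],[[14,3.4,0],[0,0,0],0],[[22,5.4,0],[0,0,0],0],[[30,7.4,0],[0,0,0],0],[[34,8.4,0],[0,0,0],0],[[34,8.4,0],[0,0,0],0],[[34,8.4,0],[0,0,0],0],[[34,8.4,0],[0,0,0],0],[[34,8.4,0],[0,0,0],0],[[34,8.4,0],[0,0,0],0]]'
python3 -m pendant '[[[30,7.4,0],[0,0,0],0],[[24,5.9,0],[0,0,0],0],[[16,3.9,0],[0,0,0],0],[[9,2.2,0],[0,0,0],0],[[5,1.2,0],[0,0,0],0],[[1,0.2,0],[0,0,0],0],[[0,0,0],[0,0,0],0],[[0,0,0],[0,0,0],0],[[0,0,0],[0,0,0],0],[[0,0,0],[0,0,0],0]]'
python3 -c "
from h import *
m=shot('w5.png',[[.6152,.2491,.026]])
o=get_obs();M=R.from_rotvec(o['tool_rot']).as_matrix();print('tail',proj(m,o['tool_pos']+M@[.116,0,-.0254]))
go([.6230,.1334,.126],np.pi/2+.068)
a=cv2.imread('pics/w5.png')
t=optics.get_image('top')[160:245,160:285,::-1]
t=cv2.resize(t,None,fx=4,fy=4,interpolation=cv2.INTER_CUBIC)
c=np.zeros((600,800,3),np.uint8);c[:250,:560]=a[:250];c[255:595,:500]=t
s=optics.get_image('scene')[190:310,250:400,::-1];c[255:495,500:800]=cv2.resize(s,None,fx=2,fy=2)
cv2.imwrite('pics/c5.png',c)"
```

```text
t: 14.05
tool_pos: [0.5596, -0.233, 0.1592]
tool_rot: [-2.143, -2.297, 0.0]
contact_force: [0.5, 0.1, -7.3]
opening: 0.0123
grip_force: 97.8
t: 14.88
tool_pos: [0.6084, 0.0502, 0.1594]
tool_rot: [-2.144, -2.296, -0.001]
contact_force: [1.1, -0.1, -6.4]
opening: 0.0123
grip_force: 97.8
t: 15.72
tool_pos: [0.6237, 0.1323, 0.1593]
tool_rot: [2.146, 2.294, -0.0]
contact_force: [-0.2, -0.7, -7.0]
opening: 0.0125
grip_force: 97.8
tail (np.float64(274.3819298583931), np.float64(1.5341903369135537))
t 15.7667 tcp [0.6238 0.1324 0.1593] shift [ 1.1 -0.7 33.3] turn [-0.     0.    -0.001] F [-0.4  0.2 -6.1] open 0.012 grip 97.83174633979797
```

View pics/c5.png

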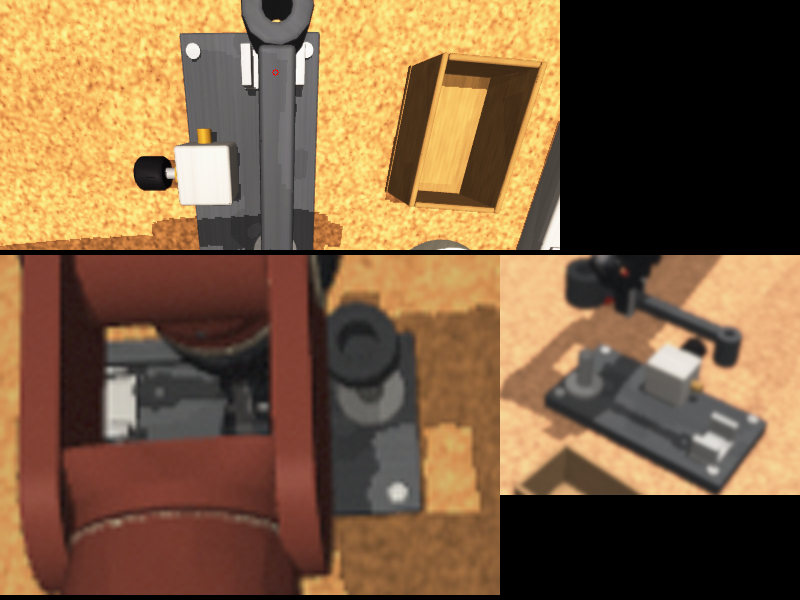

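```bash
python3 -m pendant '[[[0.5,-0.5,3],[0,0,0],0],[[0.5,0,5],[0,0,0],0],[[0,0,6],[0,0,0],0],[[0,0,6],[0,0,0],0],[[0,0,5],[0,0,0],0],[[0,0,4],[0,0,0],0],[[0,0,2],[0,0,0],0],[[0,0,1],[0,0,0],0],[[0,0,0],[0,0,0],0],[[0,0,0],[0,0,0],0],[[0,0,0],[0,0,0],0],[[0,0,0],[0,0,0],0]]'
python3 -c "
from h import *
mt=optics.camera_model('top')
print('boss earlier from top',back(mt,(250.3,182.1),.189),'expected',np.array([.6238,.1324])-.054*np.array([-.068,.9977]))
go([.6230,.1334,.126],np.pi/2+.068)
a=optics.get_image('top')[165:235,215:285,::-1];b=optics.get_image('scene')[190:310,250:400,::-1]
a=cv2.resize(a,(420,420),interpolation=cv2.INTER_CUBIC);b=cv2.resize(b,(380,304),interpolation=cv2.INTER_CUBIC)
w=shot('w6.png',[[.6152,.2491,.026]]);c=np.zeros((420,800,3),np.uint8);c[:,:420]=a;c[:304,420:]=b;c[304:,420:]=cv2.imread('pics/w6.png')[0:116,90:470]
cv2.imwrite('pics/c6.png',c);print(np.abs(get_obs()['dq']).max())
print('pin expect px',proj(mt,[.6267,.0765,.075]))"
```

```text
t: 16.87
tool_pos: [0.6235, 0.1342, 0.1278]
tool_rot: [2.144, 2.295, 0.001]
contact_force: [0.0, 0.3, -6.3]
opening: 0.012
grip_force: 97.8
boss earlier from top [0.62583522 0.07133853 0.189     ] expected [0.627472  0.0785242]
t 16.8667 tcp [0.6235 0.1342 0.1278] shift [-0.8 -0.5  1.8] turn [0.001 0.    0.   ] F [ 0.   0.3 -6.3] open 0.012 grip 97.83141016960144
0.0015545573288977743
pin expect px (np.float64(251.37069698989595), np.float64(190.40081273868142))
```

View pics/c6.png

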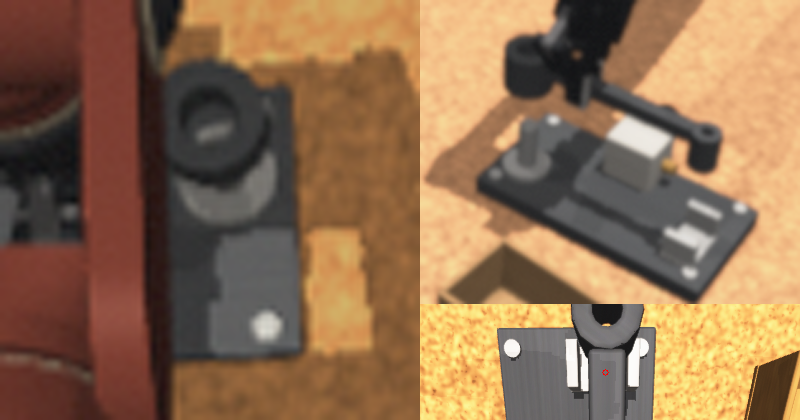

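```bash
python3 -c "
from h import *
mt=optics.camera_model('top')
f=lambda u,v:((u+.5)/6-.5+215,(v+.5)/6-.5+165)
print('ring',back(mt,f(216,118),.157),'bore top',back(mt,f(208,116),.157),'fit pin .6267 .0765')
o=get_obs();print('kin',o['tool_pos']-.054*R.from_rotvec(o['tool_rot']).as_matrix()[:,0])
for n,z in (('pintip',.075),('bore top',.157),('bore bottom',.117)):
  u,v=proj(mt,[.6267,.0765,z]);print(n,((u-215+.5)*6,(v-165+.5)*6))"
```

```text
ring [0.62694727 0.07291358 0.157     ] bore top [0.6276631  0.07604635 0.157     ] fit pin .6267 .0765
kin [0.62698007 0.08029297 0.12758188]
pintip (np.float64(221.22418193937568), np.float64(155.40487643208854))
bore top (np.float64(207.24746758660297), np.float64(118.91433799316252))
bore bottom (np.float64(214.33662986856035), np.float64(137.4227901386576))
```

```bash
python3 -m pendant '[[[0,0,0],[0,0,0],0],[[0,0,0],[0,0,0],0],[[0,0,0],[0,0,0],0],[[0,0,0],[0,0,0],0]]'; python3 -c "
from station import ctrl
print(ctrl.finish_job())"
```

```text
t: 17.35
tool_pos: [0.6232, 0.1342, 0.1273]
tool_rot: [-2.145, -2.296, -0.0]
contact_force: [-0.9, 0.5, -6.3]
opening: 0.0126
grip_force: 97.8
the job is handed in; nothing more can be done
None
```

I pulled the valve knob fully out and pushed it home, then lifted the lever at its balance point and handed in at about 17 s of the 58 s; the hand-in gave no verdict. By my measurements the boss is within a few mm of the pin's axis and about 42 mm above its tip, the tail is over the fork, and the lever is held level and still.

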